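Turn the round biscuit over at the office desk

TASK

Pick up the spatula, slide its blade under the part of the round biscuit that sticks out over the edge of the wooden board, and turn the biscuit over, so that it lies flat on the board with its chocolate side up. Keep the biscuit low over the board, do not touch it with the gripper or the arm, and leave the square biscuit where it is. Then lay the spatula down on the desk.

Things in the scene. Friction and masses are not known exactly. Their poses are not given: they have to be found in the camera images.
- board: Fixed wooden board on the desk, 240 mm square, 25 mm thick. Origin: centre of its underside, on the desk; z up. Both biscuits lie side by side along its -y edge (local y = -120 mm; the robot's right, towards the spatula) and stick out over that edge, 25 mm above the desk. The rest, towards local +y, is free for the biscuit to land on when tipped over its far rim.
- round_biscuit: Loose rigid disc, 90 mm diameter, 12 mm thick, about 60 g. Origin: centre of its dark chocolate face; z points to its plain oat face. It starts chocolate down (z up), centre about 15 mm inside the board's -y edge, so about 30 mm sticks out with free space below. Raise that part and it tips about its far rim, mostly without sliding. Turned over, z points down.
- square_center (a point): Centre (half-way up) of the square biscuit, 80 x 80 x 12 mm, loose, same materials, beside the round one on the same board edge (either may be nearer to the robot; about 35 mm between them). To be left alone.
- spatula_grip (a point): Where to grip the spatula: on its straight level black handle, 32 mm above the desk at the start. x along the handle towards the blade, z up. The handle is 16 mm wide, 18 mm high, from 100 mm behind this point to 50 mm ahead of it; a small foot under its rear end keeps it off the desk. Whole spatula about 120 g.
- spatula_tip (a point): Middle of the front edge of the spatula's rigid flat steel blade, 60 mm wide, 70 mm long, 2.5 mm thick, flat on the desk at the start and parallel to the handle. The tip is 150 mm ahead of the grip point along the handle and 31 mm lower. A bent rod rises from the blade to the handle 60 to 90 mm behind the tip.
There are look-alikes about, which are no part of the job. Leave any yellow look-alike of the round_biscuit alone.

How it is judged:
By the outcome, as a careful person would: the job done as asked, in the order asked, and still so for the second after the job is handed in, with the robot touching nothing.
It also fails if it takes over 45 s, if anything falls off the work surface, if the arm or the gripper's body presses on something with over 40 N, if the wrist force passes 120 N, or if a joint passes its speed limit or range.

ROBOT

A 6-joint arm with a two-finger parallel gripper is mounted at the origin on the work surface. World frame = base frame: x ahead of the robot, y to its left, z up, the work surface at z = 0. Lengths are in m, angles in degrees, forces in N, time in s.
With the tool pointing down it reaches from about 0.4 to 0.825 m from the base axis. Payload 7 kg.
Tool frame: the origin (TCP) lies at the very end of the fingers, on their centre line; the grasp point (between the pads) lies 19 mm behind it (r.hold_point_z is the distance from the TCP to the grasp point, in m); z points along the fingers, y is the direction in which the jaws open and shut (so a half turn about z gives the same grasp; the last joint's range is limited). The gripper opens to 88 mm and grips with 3 to 60 N. Pads are 19 mm wide; open, the fingers measure 130 mm over their backs; the gripper's body (78 mm by 193 mm) begins 47 mm behind the grasp point.
Start: joints at [-53.795, 20.546, 0.682, 0, -70.136, -16.507], TCP at [0.227, -0.635, 0.196] pointing down, gripper open.
Joint ranges: [-176.03, 176.03], [-82.01, 121.73], [-58.28, 71.71], [-173.87, 95.51], [-174.79, -0.11], [-173.66, 173.66]. Speed limits (degrees/s): [136.94, 136.94, 172.46, 180, 180, 180].

INTERFACE

Orientations are given as [roll, pitch, yaw] about the fixed x, y, z axes, in that order (R = Rz(yaw) Ry(pitch) Rx(roll)).
In Python, from plant import r gives the robot as it stands. The module is installed in compiled form; this text tells all that it offers.
- The arm moves only by the shell command python3 -m inch 'ROWS' [FORCE]. ROWS is text: rows parted by semicolons, each of 7 numbers parted by spaces: the shift along the tool's x, y, z in m, then the turn, a rotation vector about the tool's x, y, z in rad, then the opening, from 0 (shut) to 1 (fully open). In form: tx ty tz ax ay az jaw; .... A call has 1 to 20 rows; each row shifts and turns the commanded pose from where the row before left it, along the tool's axes as they then stand; what a row does not reach is not made up. A row lasts 1/12 s, in which the tool goes at most 41.7 mm and 7.16 degrees, less where a joint would pass 70% of its speed; a pose out of reach is approached as far as the arm can. A call with a gripper value outside its range is refused whole. The fingers move at their own pace and stop on an object; FORCE is the grip in N (left out, the last holds). Time passes only in rows, so rows that do not move let the fingers close. It gives the time, the measured TCP pose, the force and the opening at its end, in the units of the state.
- r.get_state(): the state, without advancing time (a new reading comes with each control period).
- r.capture(name): name is "scene" or "top"; returns the picture (420x560x3 uint8, red, green, blue); there is no depth.
- r.camera_params(name): a dict with "vfov" (degrees; the focal length in pixels is half the picture's height over the tangent of half this angle, whatever the lens; pixels are square), "cx", "cy" (the principal point, pixels), "R" (3x3) and "t" (3): a world point X has camera coordinates R X + t. Camera axes: x right, y down, z forward; pixel columns grow to the right and rows downward; lengths in m; the calibration is good to about 2 mm. A picture is of the moment at which its call begins. camera_params takes no time and is no camera call.
- r.close_job(): hands the job in, once; it reports no verdict.
Trained networks look in the newest picture that a camera, given by its name, has taken for a name from the list of things; names that differ only in an ending like _2 or _b are one class to them, and where a whole thing is asked for, a point or a joint stands for the part that bears it (a point fixed in the world has none). Each returns a list of dicts, best first, with "p" (0 to 1); they miss things now and then, are a little off and sometimes report something else, mostly with a low value. They report only what shows in the picture. A call takes as long as a camera call. They do not tell look-alikes from the thing itself.
- r.recognise(target, camera): "xy" ([column, row] in pixels, amid what is visible of it).
The state is a dict: "time_s": time; "joints": joint angles; "qd": joint speeds; "joint_torque": joint torques, N m; "tcp_pos": TCP position; "eef_rot": TCP orientation; "contact_force": force on the tool from outside, world axes, zero at the start; "moment": the same for the moment, N m; "gripper_width": finger opening in m.
Only numpy, scipy, OpenCV 4.12 (cv2) and the standard library are available. Lean on these libraries where they do the work, as an engineer would, in place of code of your own. Each camera call takes 0.05 s, during which the arm holds its last target.

## Working session

There is one attempt and no reset: what is moved stays moved. The work goes in short steps, Python scripts to look and compute and a shell command to move; the robot and the scene stay as the last step left them, time stands still between calls to the robot, and variables do not carry over. Pictures are saved under pics/ and viewed, and the job is handed in when it is done.

```bash
mkdir -p pics; ls
python3 - <<'E'
from plant import r
import cv2
print(r.get_state())
for c in ["scene","top"]:
    im=r.capture(c); cv2.imwrite(f"pics/{c}0.png",cv2.cvtColor(im,cv2.COLOR_RGB2BGR))
    print(c,r.camera_params(c))
    for t in ["board","round_biscuit","square_center","spatula_grip","spatula_tip"]:
        print(t,[(d["xy"],round(d["p"],2)) for d in r.recognise(t,c)])
E
```

```text
pics
{'time_s': 0.0, 'joints': array([-5.37952135e+01,  2.05899027e+01,  6.33153499e-01, -2.16775739e-02,
       -7.01368290e+01, -1.65066360e+01]), 'qd': array([ 0.06323117, -0.03259939,  0.00385479, -0.06156441,  0.00072728,
       -0.01494203]), 'joint_torque': array([ 1.57056500e-03, -5.82719922e+01,  2.93049037e+01,  6.99721187e+00,
        6.69759684e-03, -1.57079594e-04]), 'tcp_pos': array([ 0.22730357, -0.63498493,  0.19553043]), 'eef_rot': array([ 1.79904488e+02, -7.05231239e-03, -1.60309226e+02]), 'contact_force': array([0.07361798, 0.48908545, 0.22704234]), 'moment': array([ 0.04605051, -0.02222909, -0.04763025]), 'gripper_width': 0.08755123855423445}
scene {'vfov': 52.32944730598282, 'cx': 283.068460021751, 'cy': 213.0596650906599, 'R': array([[ 0.80690266,  0.59052568,  0.01369372],
       [ 0.39714206, -0.52520805, -0.75261855],
       [-0.43724853,  0.61272826, -0.65831436]]), 't': array([-0.36405194, -0.19434698,  1.04198103])}
board [([330.3, 186.2], 0.8)]
round_biscuit [([272.3, 202.9], 0.9), ([289.4, 299.2], 0.81), ([182.2, 215.9], 0.57)]
square_center [([333.8, 220.7], 0.8), ([272.3, 200.8], 0.3)]
spatula_grip [([194.7, 283.9], 0.74), ([333.8, 219.5], 0.74)]
spatula_tip [([192.6, 290.6], 0.89)]
top {'vfov': 54.8678360428114, 'cx': 285.9021057813676, 'cy': 217.35601208451104, 'R': array([[-0.02608119, -0.99941177, -0.0222683 ],
       [-0.99791957,  0.02734317, -0.05838562],
       [ 0.05896016,  0.0206992 , -0.99804571]]), 't': array([-0.06952355,  0.47711377,  0.86245289])}
board [([261.5, 232.8], 0.33)]
round_biscuit [([331.6, 157.8], 0.81), ([376.7, 278.1], 0.81), ([258.8, 230.3], 0.7), ([313.6, 292.0], 0.69)]
square_center [([248.5, 173.2], 0.8)]
spatula_grip []
spatula_tip [([340.8, 212.5], 0.75)]
```

View pics/scene0.png

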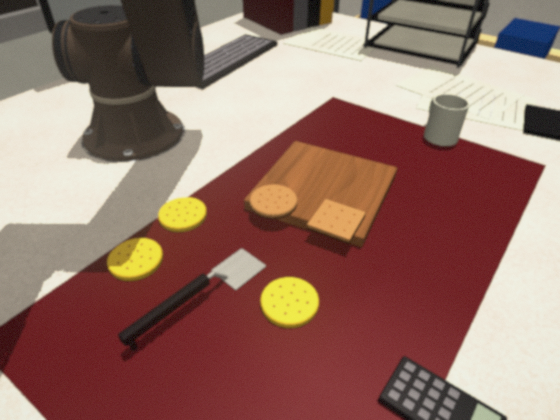

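View pics/top0.png

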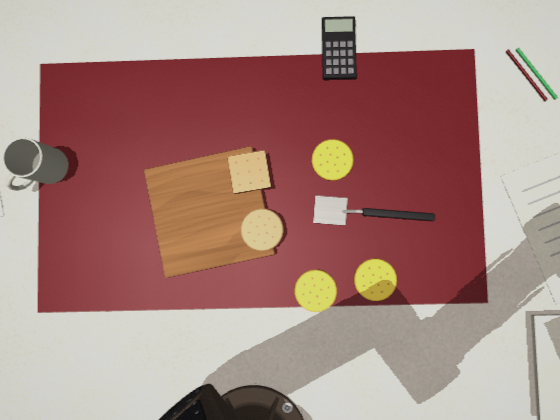

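The pictures show the round biscuit near (262,230) and the square near (248,172) on the top view. The spatula runs from its blade at (331,211) to the handle end at (435,217). There are three yellow look-alikes. I'll segment next to get precise positions.

```bash
cat > h.py <<'E'
import numpy as np, cv2
from plant import r
def bp(c,uv,z):
    p=r.camera_params(c); f=210/np.tan(np.radians(p["vfov"]/2))
    R=np.array(p["R"]);t=np.array(p["t"])
    d=R.T@np.array([(uv[0]-p["cx"])/f,(uv[1]-p["cy"])/f,1]); o=-R.T@t
    return o+d*(z-o[2])/d[2]
def pj(c,X):
    p=r.camera_params(c); f=210/np.tan(np.radians(p["vfov"]/2))
    q=np.array(p["R"])@np.array(X)+np.array(p["t"])
    return np.array([f*q[0]/q[2]+p["cx"],f*q[1]/q[2]+p["cy"]])
E
python3 - <<'E'
import cv2
for n,(a,b,c,d) in {"top":(130,130,310,150),"scene":(100,130,310,220)}.items():
    im=cv2.imread(f"pics/{n}0.png")
    s=2.5
    cr=im[b:b+d,a:a+c]
    cv2.imwrite(f"pics/{n}_crop.png",cv2.resize(cr,None,fx=s,fy=s,interpolation=cv2.INTER_CUBIC))
E
python3 - <<'E'
from h import *
im=cv2.imread("pics/top0.png").astype(int)
B,G,Rr=im[...,0],im[...,1],im[...,2]
def comps(m,box,n):
    mm=np.zeros(m.shape,np.uint8);a,b,c,d=box;mm[b:d,a:c]=m[b:d,a:c]
    k,l,s,ce=cv2.connectedComponentsWithStats(mm)
    for i in range(1,k):
        if s[i,4]>60:
            pts=np.argwhere(l==i)[:,::-1].astype(np.float32)
            print(n,s[i],ce[i].round(1),cv2.minAreaRect(pts),)
            yield l==i
for m in comps((B>100)&(abs(Rr-B)<60)&(G>120),(300,185,355,235),"blade"):
    cs=cv2.boxPoints(cv2.minAreaRect(np.argwhere(m)[:,::-1].astype(np.float32)))
    for q in cs: print(bp("top",q,0.0025).round(4))
for m in comps((Rr<50),(340,195,450,230),"handle"):
    cs=cv2.boxPoints(cv2.minAreaRect(np.argwhere(m)[:,::-1].astype(np.float32)))
    for q in cs: print(bp("top",q,0.041).round(4))
for m in comps((G>145)&(Rr>180),(220,145,300,260),"bisc"):
    cs=cv2.boxPoints(cv2.minAreaRect(np.argwhere(m)[:,::-1].astype(np.float32)))
    for q in cs: print(bp("top",q,0.037).round(4))
    print(bp("top",np.argwhere(m).mean(0)[::-1],.037))
E
```

```text
blade [313 196  42  29 921] [330.6 210.1] ((333.8558349609375, 210.37350463867188), (40.41905975341797, 27.303953170776367), 4.39870548248291)
[ 0.463  -0.1402  0.0025]
[ 0.5226 -0.1466  0.0025]
[ 0.5133 -0.2344  0.0025]
[ 0.4539 -0.2277  0.0025]
bisc [ 228  151   42   42 1381] [248.4 171.4] ((248.31082153320312, 171.3648681640625), (36.98976516723633, 37.318565368652344), 80.53767395019531)
[0.6077 0.0396 0.037 ]
[ 0.6184 -0.0392  0.037 ]
[ 0.5399 -0.0503  0.037 ]
[0.5291 0.0281 0.037 ]
[ 0.57353221 -0.00560442  0.037     ]
bisc [ 241  209   41   42 1357] [261.1 229.4] ((261.0, 229.5), (41.0, 40.0), 90.0)
[0.494  0.0117 0.037 ]
[ 0.4916 -0.0729  0.037 ]
[ 0.4054 -0.0707  0.037 ]
[0.4076 0.0134 0.037 ]
[ 0.44971487 -0.02991217  0.037     ]
```

```bash
sleep 0
```

```text
(no output)
```

View pics/top_crop.png

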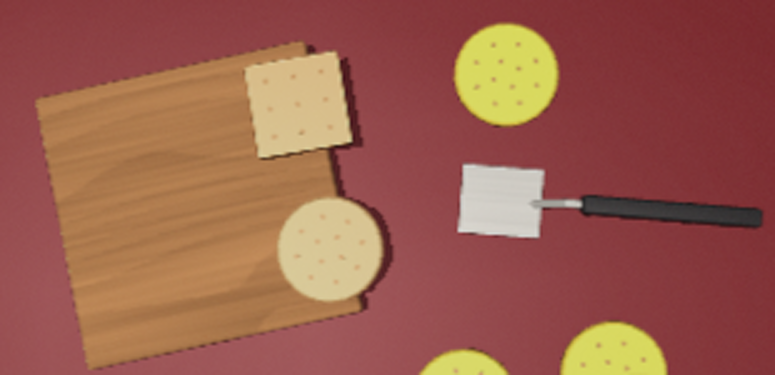

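View pics/scene_crop.png

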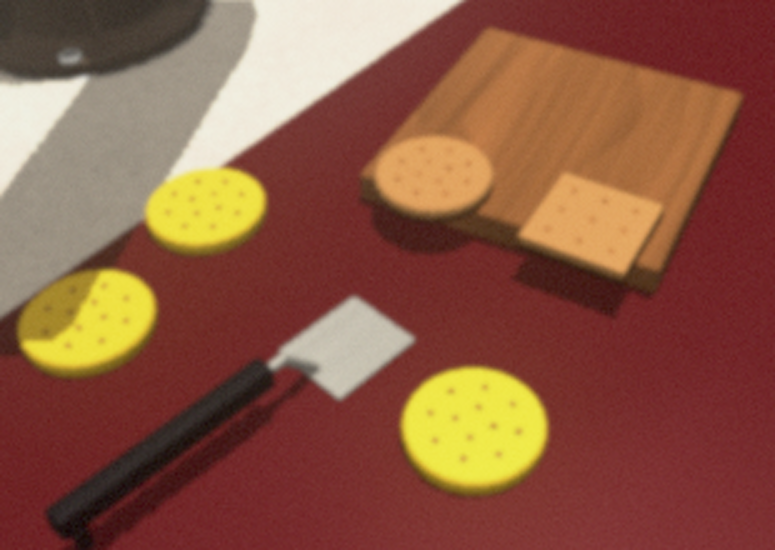

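Run:
```python
from h import *
P=lambda x,y,z,n="top",o=(130,130):bp(n,(x/2.5+o[0]-.3,y/2.5+o[1]-.3),z)
c=[P(*q,.025) for q in [(303,42),(362,310),(90,369),(37,100)]]
print("board",np.round(c,4),[np.linalg.norm(c[i]-c[i-1]).round(4) for i in range(4)], np.mean(c,0))
e=c[0]-c[1]; print("edge dir",np.degrees(np.arctan2(e[1],e[0])), np.degrees(np.arctan2(*(c[3]-c[2])[1::-1])),np.degrees(np.arctan2(*(c[2]-c[1])[1::-1])),np.degrees(np.arctan2(*(c[3]-c[0])[1::-1])))
h=[P(*q,.041) for q in [(582,195),(583,213),(760,227),(762,209)]]
print("handle",np.round(h,4))
f=(h[0]+h[1])/2;b=(h[2]+h[3])/2;d=f-b;print(f,b,np.linalg.norm(d),np.degrees(np.arctan2(d[1],d[0])))
bl=[P(*q,.0025) for q in [(463,164),(458,233),(540,238),(545,170)]]
print(np.round(bl,4)); t=(bl[0]+bl[1])/2; u=(bl[2]+bl[3])/2; d=t-u;print("tip",t,np.linalg.norm(d),np.degrees(np.arctan2(d[1],d[0])))
d=t-b;print("tip-rear",np.degrees(np.arctan2(d[1],d[0])),np.linalg.norm(d[:2]))
S=lambda x,y,z:P(x,y,z,"scene",(100,130))
print("scene tip",(S(353,296,.0025)+S(415,341,.0025))/2, "rear", S(60,510,.041),"fronttop",S(262,365,.041))
print("scene biscuit c",S(434,176,.037))
im=cv2.imread("pics/top0.png");g=cv2.resize(im[190:235,300:450],None,fx=5,fy=5,interpolation=cv2.INTER_CUBIC);cv2.imwrite("pics/spat.png",g)
```

```text
board [[ 0.6298 -0.0109  0.025 ]
 [ 0.3977 -0.0563  0.025 ]
 [ 0.3535  0.1769  0.025 ]
 [ 0.5862  0.2212  0.025 ]] [np.float64(0.2361), np.float64(0.2365), np.float64(0.2373), np.float64(0.2369)] [0.49180278 0.08274975 0.025     ]
edge dir 11.065663360886195 10.766089471994865 100.73364794262463 100.64901627684044
handle [[ 0.4893 -0.2434  0.041 ]
 [ 0.4742 -0.2437  0.041 ]
 [ 0.4585 -0.3897  0.041 ]
 [ 0.4734 -0.3921  0.041 ]]
[ 0.48171508 -0.24353612  0.041     ] [ 0.4659532  -0.39087397  0.041     ] 0.1481785341005123 83.89384778604574
[[ 0.5224 -0.1469  0.0025]
 [ 0.462  -0.1407  0.0025]
 [ 0.4557 -0.212   0.0025]
 [ 0.5151 -0.2185  0.0025]]
tip [ 0.49219946 -0.14382392  0.0025    ] 0.07174195685127975 84.54881549425052
tip-rear 83.93572355912704 0.24844032370044122
scene tip [ 0.49292475 -0.14468561  0.0025    ] rear [ 0.46654484 -0.38504081  0.041     ] fronttop [ 0.48208887 -0.24650285  0.041     ]
scene biscuit c [ 0.45307916 -0.03436431  0.037     ]
```

View pics/spat.png

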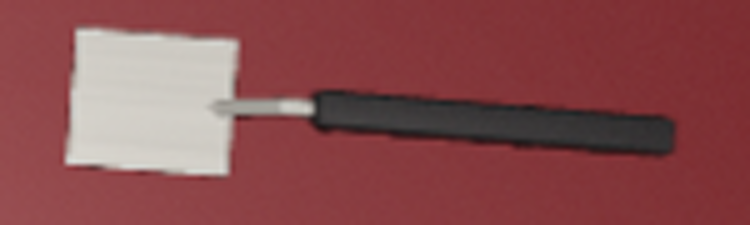

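```bash
cat >> h.py <<'E'
from scipy.spatial.transform import Rotation as Ro
from scipy.linalg import logm,expm
def cur():
    s=r.get_state(); T=np.eye(4); T[:3,:3]=Ro.from_euler("xyz",s["eef_rot"],degrees=True).as_matrix(); T[:3,3]=s["tcp_pos"]; return T
def level(phi): # tool x back along handle
    a=np.radians(phi); x=np.array([-np.cos(a),-np.sin(a),0]); z=np.array([0,0,-1.]); return np.c_[x,np.cross(z,x),z]
def pose(grasp,phi,tilt): # tilt about tool y, deg; grasp = position of grasp point
    T=np.eye(4); T[:3,:3]=level(phi)@Ro.from_euler("y",tilt,degrees=True).as_matrix(); T[:3,3]=np.array(grasp)+T[:3,2]*r.hold_point_z; return T
def rows(A,B,n):
    M=expm(np.real(logm(np.linalg.inv(A)@B))/n)
    t=M[:3,3];a=Ro.from_matrix(M[:3,:3]).as_rotvec()
    print(n,"x",t.round(5),a.round(5),"mm/row %.1f deg/row %.2f"%(np.linalg.norm(t)*1e3,np.degrees(np.linalg.norm(a))))
E
python3 - <<'E'
from h import *
print(r.hold_point_z)
G=pose([.477,-.293,.15],84,-30); print(G)
rows(cur(),G,16)
E
```

```text
0.0188
[[-0.0905243  -0.9945219   0.05226423  0.47798257]
 [-0.86128123  0.10452846  0.49726095 -0.28365149]
 [-0.5         0.         -0.8660254   0.13371872]
 [ 0.          0.          0.          1.        ]]
16 x [-0.02682  0.00195  0.01092] [-0.01834 -0.02918 -0.06846] mm/row 29.0 deg/row 4.39
```

```bash
python3 -m inch '-.0268 .002 .0109 -.0183 -.0292 -.0685 1;-.0268 .002 .0109 -.0183 -.0292 -.0685 1;-.0268 .002 .0109 -.0183 -.0292 -.0685 1;-.0268 .002 .0109 -.0183 -.0292 -.0685 1;-.0268 .002 .0109 -.0183 -.0292 -.0685 1;-.0268 .002 .0109 -.0183 -.0292 -.0685 1;-.0268 .002 .0109 -.0183 -.0292 -.0685 1;-.0268 .002 .0109 -.0183 -.0292 -.0685 1;-.0268 .002 .0109 -.0183 -.0292 -.0685 1;-.0268 .002 .0109 -.0183 -.0292 -.0685 1;-.0268 .002 .0109 -.0183 -.0292 -.0685 1;-.0268 .002 .0109 -.0183 -.0292 -.0685 1;-.0268 .002 .0109 -.0183 -.0292 -.0685 1;-.0268 .002 .0109 -.0183 -.0292 -.0685 1;-.0268 .002 .0109 -.0183 -.0292 -.0685 1;-.0268 .002 .0109 -.0183 -.0292 -.0685 1;0 0 0 0 0 0 1;0 0 0 0 0 0 1'
python3 - <<'E'
from h import *
T=cur();print(T.round(4));print(r.get_state()["joints"])
rows(T,pose([.477,-.293,.15],84,-30),1)
rows(T,pose([.477,-.293,.032],84,-30),8)
E
```

```text
time_s: 2.1
tcp_pos: [0.4776, -0.2827, 0.134]
eef_rot: [-179.9, 30.0, -95.9]
contact_force: [-0.6, -1.0, 1.7]
gripper_width: 0.0878
[[-8.870e-02 -9.947e-01  5.220e-02  4.776e-01]
 [-8.617e-01  1.029e-01  4.969e-01 -2.827e-01]
 [-4.996e-01 -9.000e-04 -8.663e-01  1.340e-01]
 [ 0.000e+00  0.000e+00  0.000e+00  1.000e+00]]
[-31.90836352  24.50028486   1.87007704 -26.95649009 -82.42691565
  33.22115904]
1 x [ 0.00095 -0.00052 -0.00017] [ 6.00e-05 -4.70e-04  1.81e-03] mm/row 1.1 deg/row 0.11
8 x [ 7.490e-03 -6.000e-05  1.275e-02] [ 1.0e-05 -6.0e-05  2.3e-04] mm/row 14.8 deg/row 0.01
```

```bash
python3 -m inch '.0075 0 .0127 0 0 0 1;.0075 0 .0127 0 0 0 1;.0075 0 .0127 0 0 0 1;.0075 0 .0127 0 0 0 1;.0075 0 .0127 0 0 0 1;.0075 0 .0127 0 0 0 1;.0075 0 .0127 0 0 0 1;.0075 0 .0127 0 0 0 1;0 0 0 0 0 0 1;0 0 0 0 0 0 1'
python3 - <<'E'
from h import *
T=cur();print(T.round(4))
print(T[:3,3]-T[:3,2]*.0188)
for c in ["scene","top"]:
    im=r.capture(c); cv2.imwrite(f"pics/{c}1.png",cv2.cvtColor(im,cv2.COLOR_RGB2BGR))
E
```

```text
time_s: 2.93
tcp_pos: [0.4766, -0.2843, 0.0148]
eef_rot: [179.9, 30.0, -96.0]
contact_force: [-0.1, 0.7, 0.2]
gripper_width: 0.0874
[[-0.0908 -0.9946  0.0511  0.4766]
 [-0.8609  0.1042  0.498  -0.2843]
 [-0.5006  0.0012 -0.8657  0.0148]
 [ 0.      0.      0.      1.    ]]
[ 0.47564859 -0.2936675   0.03105865]
```

View pics/scene1.png

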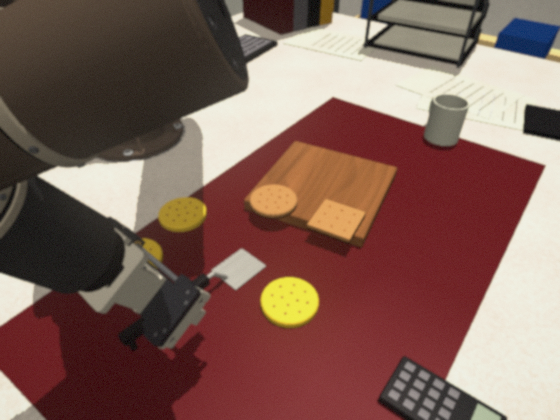

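View pics/top1.png

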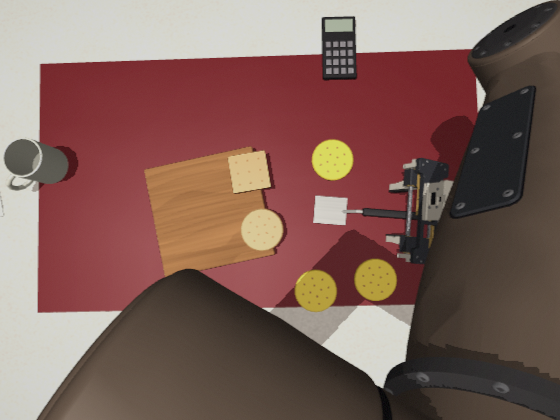

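The open jaws straddle the handle at about (408,212) in the top view. I'll close them now and lift.

```bash
python3 -m inch '0 0 0 0 0 0 0;0 0 0 0 0 0 0;0 0 0 0 0 0 0;0 0 0 0 0 0 0;0 0 0 0 0 0 0;0 0 0 0 0 0 0;0 0 0 0 0 0 0;0 0 0 0 0 0 0' 55
python3 -m inch '-.0075 0 -.013 0 0 0 0;-.0075 0 -.013 0 0 0 0;-.0075 0 -.013 0 0 0 0;-.0075 0 -.013 0 0 0 0;-.0075 0 -.013 0 0 0 0;-.0075 0 -.013 0 0 0 0;0 0 0 0 0 0 0;0 0 0 0 0 0 0'
python3 - <<'E'
from h import *
T=cur();print(T.round(4))
for c in ["scene","top"]:
    im=r.capture(c); cv2.imwrite(f"pics/{c}2.png",cv2.cvtColor(im,cv2.COLOR_RGB2BGR))
    print([(d["xy"],round(d["p"],2)) for d in r.recognise("spatula_tip",c)])
E
```

```text
time_s: 3.7
tcp_pos: [0.4771, -0.2846, 0.0159]
eef_rot: [-179.9, 30.0, -96.0]
contact_force: [-0.4, -0.7, 0.3]
gripper_width: 0.0399
time_s: 4.37
tcp_pos: [0.4777, -0.285, 0.1078]
eef_rot: [-179.8, 29.9, -95.9]
contact_force: [0.7, -0.1, -0.5]
gripper_width: 0.0003
[[-0.0885 -0.9946  0.055   0.4777]
 [-0.8623  0.1041  0.4956 -0.285 ]
 [-0.4986 -0.0035 -0.8668  0.1078]
 [ 0.      0.      0.      1.    ]]
[([196.2, 288.8], 0.9)]
[([334.7, 211.8], 0.97)]
```

View pics/scene2.png

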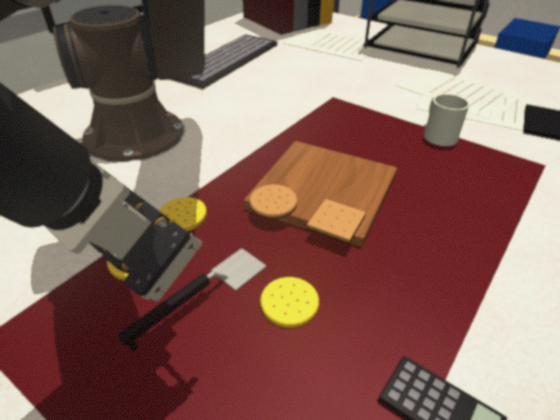

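View pics/top2.png

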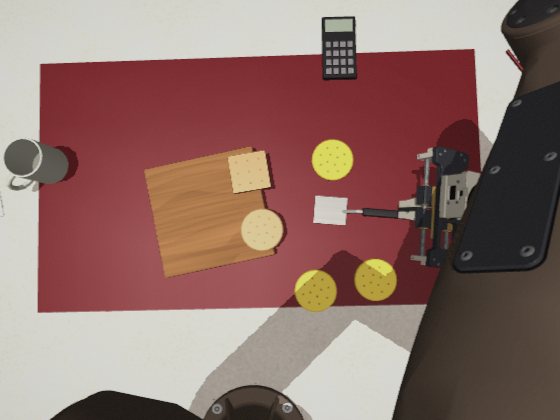

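The lift started before the slow jaws had finished closing, and the spatula didn't move. I'll reopen, go down again and allow more time to close.

```bash
python3 -m inch '0 0 0 0 0 0 .6;0 0 0 0 0 0 .6;0 0 0 0 0 0 .6;0 0 0 0 0 0 .6;0 0 0 0 0 0 .6;0 0 0 0 0 0 .6;0 0 0 0 0 0 .6;0 0 0 0 0 0 .6;0 0 0 0 0 0 .6;0 0 0 0 0 0 .6'
python3 -m inch '.0075 0 .013 0 0 0 .6;.0075 0 .013 0 0 0 .6;.0075 0 .013 0 0 0 .6;.0075 0 .013 0 0 0 .6;.0075 0 .013 0 0 0 .6;.0075 0 .013 0 0 0 .6;0 0 0 0 0 0 .6;0 0 0 0 0 0 0;0 0 0 0 0 0 0;0 0 0 0 0 0 0;0 0 0 0 0 0 0;0 0 0 0 0 0 0;0 0 0 0 0 0 0;0 0 0 0 0 0 0;0 0 0 0 0 0 0;0 0 0 0 0 0 0;0 0 0 0 0 0 0' 55
```

```text
time_s: 5.4
tcp_pos: [0.4771, -0.2846, 0.106]
eef_rot: [-179.9, 30.0, -95.9]
contact_force: [0.1, 0.2, -0.3]
gripper_width: 0.052
time_s: 6.82
tcp_pos: [0.477, -0.2846, 0.0163]
eef_rot: [-180.0, 30.0, -95.9]
contact_force: [-1.5, -0.4, 3.7]
gripper_width: 0.0092
```

```bash
python3 -m inch '0 0 0 0 0 0 0;0 0 0 0 0 0 0;0 0 0 0 0 0 0'
python3 - <<'E'
from h import *
for c in ["scene","top"]:
    im=r.capture(c); im=cv2.cvtColor(im,cv2.COLOR_RGB2BGR)
    a,b=(90,190) if c=="scene" else (300,150)
    cv2.imwrite(f"pics/{c}3.png",cv2.resize(im[b:b+180,a:a+240],None,fx=3,fy=3,interpolation=cv2.INTER_CUBIC))
E
```

```text
time_s: 7.07
tcp_pos: [0.477, -0.2846, 0.0162]
eef_rot: [-179.9, 30.0, -95.9]
contact_force: [-2.4, 0.4, 6.5]
gripper_width: 0.0094
```

View pics/scene3.png

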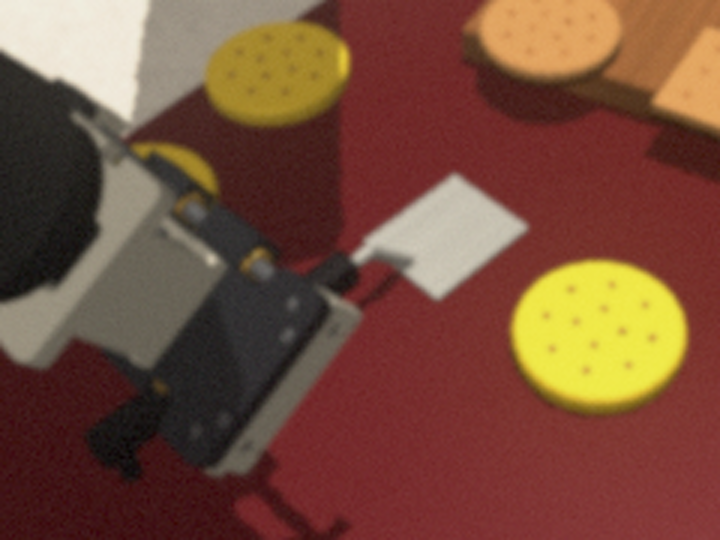

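View pics/top3.png

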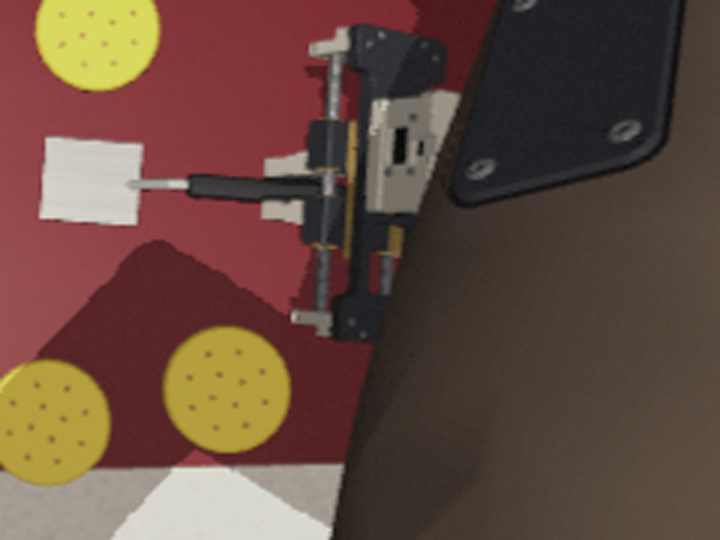

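Width reads 9 mm against the 16 mm handle, though it's steady. I'll lift and check that the spatula comes along.

```bash
python3 -m inch '-.005 0 -.0087 0 0 0 0;-.005 0 -.0087 0 0 0 0;-.005 0 -.0087 0 0 0 0;-.005 0 -.0087 0 0 0 0;-.005 0 -.0087 0 0 0 0;0 0 0 0 0 0 0;0 0 0 0 0 0 0;0 0 0 0 0 0 0'
python3 - <<'E'
from h import *
T=cur();print(T.round(4))
for c in ["scene","top"]:
    im=r.capture(c); im=cv2.cvtColor(im,cv2.COLOR_RGB2BGR)
    print([(d["xy"],round(d["p"],2)) for d in r.recognise("spatula_tip",c)])
    a,b=(90,170) if c=="scene" else (290,150)
    cv2.imwrite(f"pics/{c}4.png",cv2.resize(im[b:b+180,a:a+240],None,fx=3,fy=3,interpolation=cv2.INTER_CUBIC))
E
```

```text
time_s: 7.83
tcp_pos: [0.4771, -0.2845, 0.0661]
eef_rot: [-179.9, 30.0, -95.9]
contact_force: [-1.3, 0.4, -1.5]
gripper_width: 0.0005
[[-0.0898 -0.9945  0.053   0.4771]
 [-0.8614  0.1043  0.4971 -0.2845]
 [-0.4999 -0.0011 -0.8661  0.0661]
 [ 0.      0.      0.      1.    ]]
[([201.1, 293.2], 0.93)]
[([340.1, 209.9], 0.76)]
```

View pics/scene4.png

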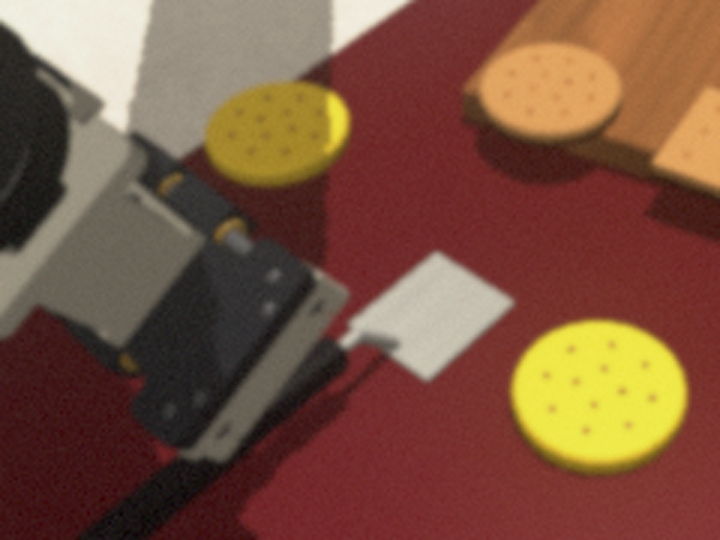

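View pics/top4.png

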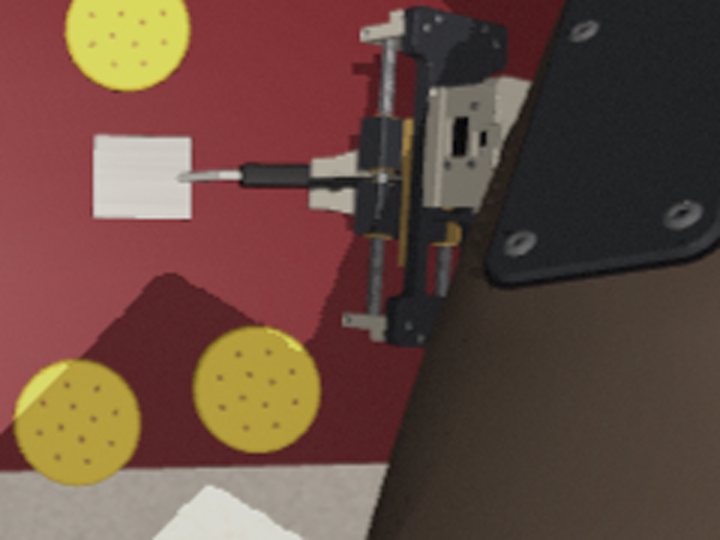

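The spatula slipped out and now lies slightly turned. The upward force together with the 9 mm width suggests the pads pinched only the rounded top of the handle. I'll rise, open, measure again and grip lower.

```bash
python3 -m inch '-.0075 0 -.013 0 0 0 .6;-.0075 0 -.013 0 0 0 .6;-.0075 0 -.013 0 0 0 .6;-.0075 0 -.013 0 0 0 .6;-.015 0 0 0 0 0 .6;-.015 0 0 0 0 0 .6;-.015 0 0 0 0 0 .6;-.015 0 0 0 0 0 .6;0 0 0 0 0 0 .6'
python3 - <<'E'
from h import *
T=cur();print(T.round(4))
for c in ["scene","top"]:
    im=r.capture(c); im=cv2.cvtColor(im,cv2.COLOR_RGB2BGR)
    cv2.imwrite(f"pics/{c}5f.png",im)
    a,b=(90,170) if c=="scene" else (290,130)
    cv2.imwrite(f"pics/{c}5.png",cv2.resize(im[b:b+180,a:a+240],None,fx=3,fy=3,interpolation=cv2.INTER_CUBIC))
E
```

```text
time_s: 8.78
tcp_pos: [0.4832, -0.2304, 0.1585]
eef_rot: [-179.8, 30.0, -95.7]
contact_force: [0.2, -0.5, 0.1]
gripper_width: 0.0508
[[-0.0868 -0.9948  0.054   0.4832]
 [-0.862   0.1021  0.4966 -0.2304]
 [-0.4995 -0.0034 -0.8663  0.1585]
 [ 0.      0.      0.      1.    ]]
```

View pics/scene5.png

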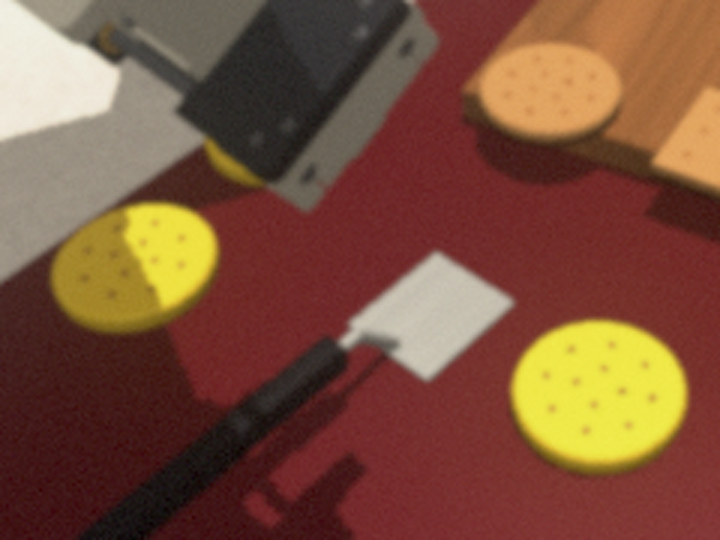

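View pics/top5.png

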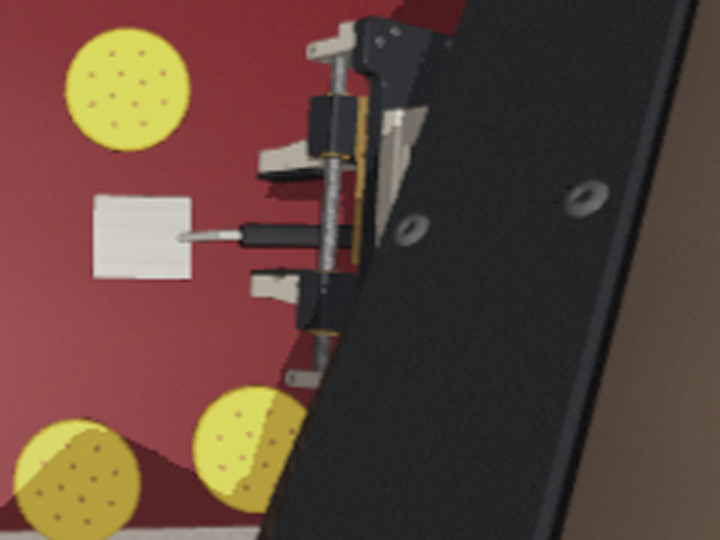

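Run:
```python
from h import *
P=lambda x,y,z,n="top",o=(290,130):bp(n,(x/3+o[0]-.3,y/3+o[1]-.3),z)
bl=[P(*q,.0025) for q in [(94,196),(94,278),(191,278),(191,198)]]
t=(bl[0]+bl[1])/2;u=(bl[2]+bl[3])/2;d=t-u
print("tip",t,np.degrees(np.arctan2(d[1],d[0])),np.linalg.norm(d))
f=(P(241,224,.038)+P(241,246,.038))/2; d=t-f; print("front",f,np.degrees(np.arctan2(d[1],d[0])),np.linalg.norm(d[:2]))
w=(P(345,226,.038)+P(345,248,.038))/2; d=f-w; print(w,np.degrees(np.arctan2(d[1],d[0])))
S=lambda x,y,z:P(x,y,z,"scene",(90,170))
a,b=S(437,251,.0025),S(515,302,.0025)
c,e=S(351,322,.0025),S(429,381,.0025)
d=(a+b-c-e)/2
print("scene tip",(a+b)/2,np.degrees(np.arctan2(d[1],d[0])),"front",S(333,345,.041), "mid", S(200,462,.041), 'rear', S(90,540,.041))
```

```text
tip [ 0.49264362 -0.15943749  0.0025    ] 87.80713549972681 0.07054294502117342
front [ 0.48835763 -0.25960291  0.038     ] 87.54986147011601 0.1002570711520797
[ 0.48494493 -0.33172203  0.038     ] 87.2907689539019
scene tip [ 0.49324139 -0.1583124   0.0025    ] 88.06793083141199 front [ 0.48983772 -0.26259985  0.041     ] mid [ 0.48948551 -0.34824561  0.041     ] rear [ 0.48188792 -0.40346882  0.041     ]
```

Run:
```python
from h import *
def tgt(z0,phi=87.6):
    T=pose([0,0,0],phi,-30); T[:3,3]=np.array([.4866,-.3089,.032+z0])+T[:3,2]*.0271; return T
A=cur(); rows(A,tgt(.10),5); rows(tgt(.1),tgt(0),7); print(tgt(0))
```

```text
5 x [ 0.01572 -0.00189  0.00208] [-0.00637 -0.00013 -0.01037] mm/row 16.0 deg/row 0.70
7 x [ 0.00714 -0.       0.01237] [ 0. -0.  0.] mm/row 14.3 deg/row 0.00
[[-0.03626538 -0.99912283  0.02093783  0.48716742]
 [-0.86526575  0.04187565  0.49956142 -0.29536189]
 [-0.5         0.         -0.8660254   0.00853071]
 [ 0.          0.          0.          1.        ]]
```

```bash
python3 -m inch '.0157 -.0019 .0021 -.0064 0 -.0104 .6;.0157 -.0019 .0021 -.0064 0 -.0104 .6;.0157 -.0019 .0021 -.0064 0 -.0104 .6;.0157 -.0019 .0021 -.0064 0 -.0104 .6;.0157 -.0019 .0021 -.0064 0 -.0104 .6;0 0 0 0 0 0 .6;.0071 0 .0124 0 0 0 .6;.0071 0 .0124 0 0 0 .6;.0071 0 .0124 0 0 0 .6;.0071 0 .0124 0 0 0 .6;.0071 0 .0124 0 0 0 .6;.0071 0 .0124 0 0 0 .6;.0071 0 .0124 0 0 0 .6;0 0 0 0 0 0 .6'
python3 -m inch '0 0 0 0 0 0 0;0 0 0 0 0 0 0;0 0 0 0 0 0 0;0 0 0 0 0 0 0;0 0 0 0 0 0 0;0 0 0 0 0 0 0;0 0 0 0 0 0 0;0 0 0 0 0 0 0;0 0 0 0 0 0 0;0 0 0 0 0 0 0' 40
python3 - <<'E'
from h import *
T=cur();print(T.round(4))
for c in ["scene","top"]:
    im=r.capture(c); im=cv2.cvtColor(im,cv2.COLOR_RGB2BGR)
    a,b=(90,190) if c=="scene" else (290,130)
    cv2.imwrite(f"pics/{c}6.png",cv2.resize(im[b:b+180,a:a+240],None,fx=3,fy=3,interpolation=cv2.INTER_CUBIC))
E
```

```text
time_s: 10.05
tcp_pos: [0.4853, -0.2945, 0.0043]
eef_rot: [179.7, 30.2, -92.7]
contact_force: [-0.0, 0.1, -0.8]
gripper_width: 0.0526
time_s: 10.88
tcp_pos: [0.4869, -0.296, 0.0082]
eef_rot: [180.0, 30.0, -92.5]
contact_force: [-0.6, 0.3, 6.1]
gripper_width: 0.0151
[[-3.760e-02 -9.991e-01  2.100e-02  4.869e-01]
 [-8.654e-01  4.310e-02  4.992e-01 -2.960e-01]
 [-4.997e-01  6.000e-04 -8.662e-01  8.200e-03]
 [ 0.000e+00  0.000e+00  0.000e+00  1.000e+00]]
```

View pics/scene6.png

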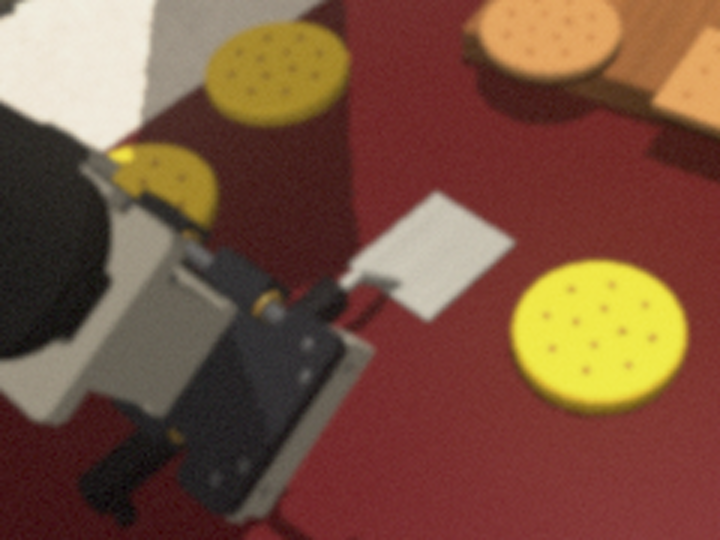

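View pics/top6.png

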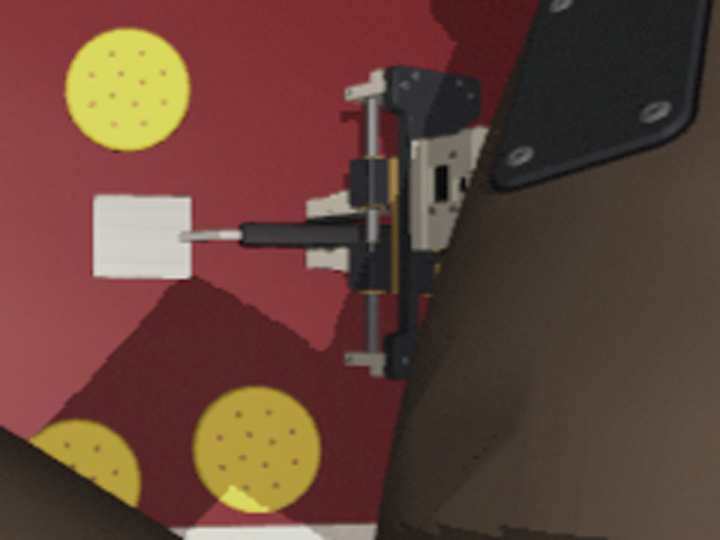

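```bash
python3 -m inch '0 0 0 0 0 0 0;0 0 0 0 0 0 0;0 0 0 0 0 0 0' 40;  python3 -m inch '-.0025 0 -.0043 0 0 0 0;-.0025 0 -.0043 0 0 0 0;-.0025 0 -.0043 0 0 0 0;-.0025 0 -.0043 0 0 0 0;0 0 0 0 0 0 0;0 0 0 0 0 0 0'
```

```text
time_s: 11.23
tcp_pos: [0.4869, -0.296, 0.0082]
eef_rot: [180.0, 30.0, -92.5]
contact_force: [-0.6, 0.2, 5.4]
gripper_width: 0.0154
time_s: 11.73
tcp_pos: [0.4871, -0.296, 0.0281]
eef_rot: [180.0, 30.0, -92.5]
contact_force: [0.3, 0.3, -0.6]
gripper_width: 0.0153
```

Gripped, with the width steady at 15.3 mm. I'll lift further with full grip force and check.

```bash
python3 -m inch '-.005 0 -.0087 0 0 0 0;-.005 0 -.0087 0 0 0 0;-.005 0 -.0087 0 0 0 0;-.005 0 -.0087 0 0 0 0;-.005 0 -.0087 0 0 0 0;0 0 0 0 0 0 0;0 0 0 0 0 0 0' 60
python3 - <<'E'
from h import *
T=cur();print(T.round(4))
for c in ["scene","top"]:
    im=r.capture(c); im=cv2.cvtColor(im,cv2.COLOR_RGB2BGR)
    a,b=(90,150) if c=="scene" else (290,130)
    cv2.imwrite(f"pics/{c}7.png",cv2.resize(im[b:b+180,a:a+240],None,fx=3,fy=3,interpolation=cv2.INTER_CUBIC))
E
```

```text
time_s: 12.32
tcp_pos: [0.4873, -0.2962, 0.0789]
eef_rot: [-179.9, 29.9, -92.5]
contact_force: [0.5, 0.2, -1.4]
gripper_width: 0.0151
[[-3.710e-02 -9.991e-01  2.240e-02  4.873e-01]
 [-8.658e-01  4.330e-02  4.985e-01 -2.962e-01]
 [-4.990e-01 -9.000e-04 -8.666e-01  7.890e-02]
 [ 0.000e+00  0.000e+00  0.000e+00  1.000e+00]]
```

View pics/scene7.png

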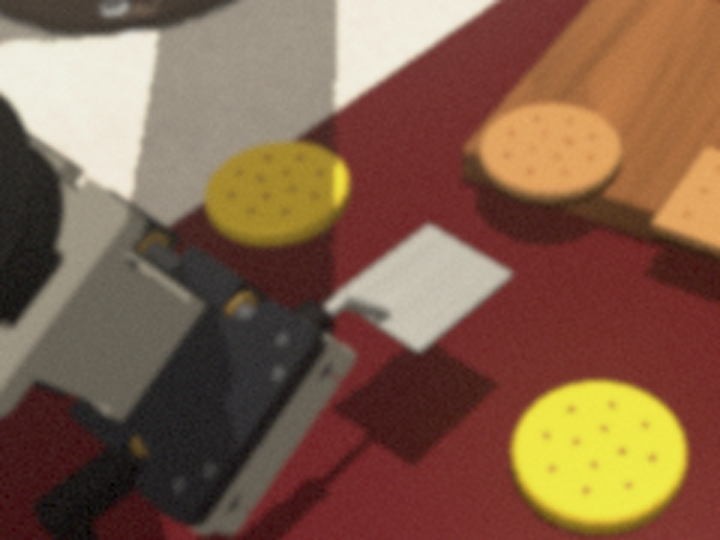

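View pics/top7.png

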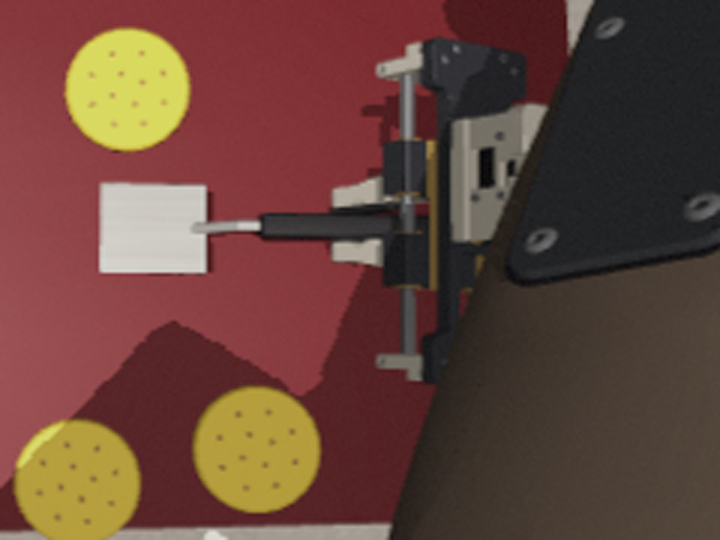

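The spatula is lifted, with its shadow detached from the blade. I'll triangulate the blade corners to get the blade pose in the tool frame.

```bash
cat >> h.py <<'E'
def tri(us,ut):
    out=[]
    A=[];b=[]
    for c,uv in (("scene",us),("top",ut)):
        p=r.camera_params(c); f=210/np.tan(np.radians(p["vfov"]/2)); R=np.array(p["R"]);t=np.array(p["t"])
        for k,cc in ((0,"cx"),(1,"cy")):
            m=(uv[k]-p[cc])/f
            A.append(R[k]-m*R[2]); b.append(m*t[2]-t[k])
    X,res,_,_=np.linalg.lstsq(np.array(A),np.array(b),rcond=None); return X,res
E
python3 - <<'E'
from h import *
s=lambda x,y:(x/3+90-.3,y/3+150-.3)
t=lambda x,y:(x/3+290-.3,y/3+130-.3)
C=[((513,272),(100,183)),((430,222),(100,272)),((418,352),(207,186))]
X=[]
for a,b in C:
    x,e=tri(s(*a),t(*b)); X.append(x); print(x.round(4),e)
T=cur(); print("front mid",(X[0]+X[1])/2)
d=X[0]-X[2]; print("len",np.linalg.norm(d),"elev",np.degrees(np.arcsin(d[2]/np.linalg.norm(d))),"head",np.degrees(np.arctan2(d[1],d[0])))
d=X[0]-X[1];print(np.linalg.norm(d))
# prediction: spatula unchanged since grasp: rise
exp=np.array([.4929,-.159,.00225])+np.array([.4873-.4869,-.2962+.296,.0789-.0082]); print("exp",exp)
for c in("scene","top"): print(c,pj(c,exp))
print(s(471.5,247),t(100,227.5))
E
```

```text
[ 0.5235 -0.1598  0.0729] [2.36311832e-08]
[ 0.4638 -0.1576  0.0735] [6.54055453e-07]
[ 0.52   -0.2311  0.0724] [1.49103208e-06]
front mid [ 0.4936671  -0.15870613  0.07319423]
len 0.0713180956404501 elev 0.39023122288778644 head 87.18810951920086
0.059718856468237345
exp [ 0.4933  -0.1592   0.07295]
scene [246.00842044 232.06879421]
top [323.15616366 205.56239864]
(246.86666666666665, 232.0333333333333) (323.0333333333333, 205.5333333333333)
```

```bash
cat >> h.py <<'E'
# spatula tip (blade top) in tool frame, measured when held
T7=np.eye(4); T7[:3,:3]=Ro.from_euler("xyz",[180,30,-92.5],degrees=True).as_matrix(); T7[:3,3]=[.4873,-.2962,.0789]
tipL=np.linalg.inv(T7)@np.array([.4935,-.159,.0730,1])
N=np.array([-.1865,.9825,0]); FOOT=np.array([.4538,-.0467,0]); PHI=100.75
def tippose(tip,phi,th): # th = blade rotation (handle up) deg
    T=np.eye(4); T[:3,:3]=level(phi)@Ro.from_euler("y",th-30,degrees=True).as_matrix()
    T[:3,3]=np.array(tip)-T[:3,:3]@tipL[:3]; return T
def tipnow(): return (cur()@tipL)[:3]
E
python3 - <<'E'
from h import *
print(tipL)
A=tippose(FOOT-.075*N+[0,0,.0205],PHI,0); B=tippose(FOOT-.003*N+[0,0,.0205],PHI,0)
print(A[:3,3]); rows(cur(),A,8); rows(A,B,6)
# heading error of blade relative to tool
E
```

```text
[-1.15989804e-01 -2.09519027e-04  7.37794780e-02  1.00000000e+00]
[ 0.49319884 -0.25535618  0.0264    ]
8 x [-0.00112 -0.00111  0.00804] [-1.431e-02  4.000e-05 -2.508e-02] mm/row 8.2 deg/row 1.65
6 x [-0.01039 -0.       0.006  ] [-0. -0.  0.] mm/row 12.0 deg/row 0.00
```

```bash
python3 -m inch '-.0011 -.0011 .008 -.0143 0 -.0251 0;-.0011 -.0011 .008 -.0143 0 -.0251 0;-.0011 -.0011 .008 -.0143 0 -.0251 0;-.0011 -.0011 .008 -.0143 0 -.0251 0;-.0011 -.0011 .008 -.0143 0 -.0251 0;-.0011 -.0011 .008 -.0143 0 -.0251 0;-.0011 -.0011 .008 -.0143 0 -.0251 0;-.0011 -.0011 .008 -.0143 0 -.0251 0;0 0 0 0 0 0 0;0 0 0 0 0 0 0;0 0 0 0 0 0 0'
python3 - <<'E'
from h import *
A=cur();print(A.round(4),tipnow())
B=tippose(FOOT-.003*N+[0,0,.0205],PHI,0);rows(A,B,6)
for c in ["scene","top"]:
    im=r.capture(c); im=cv2.cvtColor(im,cv2.COLOR_RGB2BGR)
    print(pj(c,tipnow()))
    a,b=(150,130) if c=="scene" else (200,130)
    cv2.imwrite(f"pics/{c}8.png",cv2.resize(im[b:b+180,a:a+240],None,fx=3,fy=3,interpolation=cv2.INTER_CUBIC))
E
```

```text
time_s: 13.33
tcp_pos: [0.4935, -0.2562, 0.027]
eef_rot: [-180.0, 30.0, -79.2]
contact_force: [0.2, 0.4, -1.0]
gripper_width: 0.0151
[[ 1.619e-01 -9.824e-01 -9.280e-02  4.935e-01]
 [-8.510e-01 -1.866e-01  4.908e-01 -2.562e-01]
 [-4.995e-01 -5.000e-04 -8.663e-01  2.700e-02]
 [ 0.000e+00  0.000e+00  0.000e+00  1.000e+00]] [ 0.46806966 -0.12123197  0.0210073 ]
6 x [-1.047e-02  2.000e-05  6.150e-03] [-6.e-05 -9.e-05  5.e-05] mm/row 12.1 deg/row 0.01
[250.11788213 235.55128819]
[304.22840832 219.86532362]
```

View pics/scene8.png

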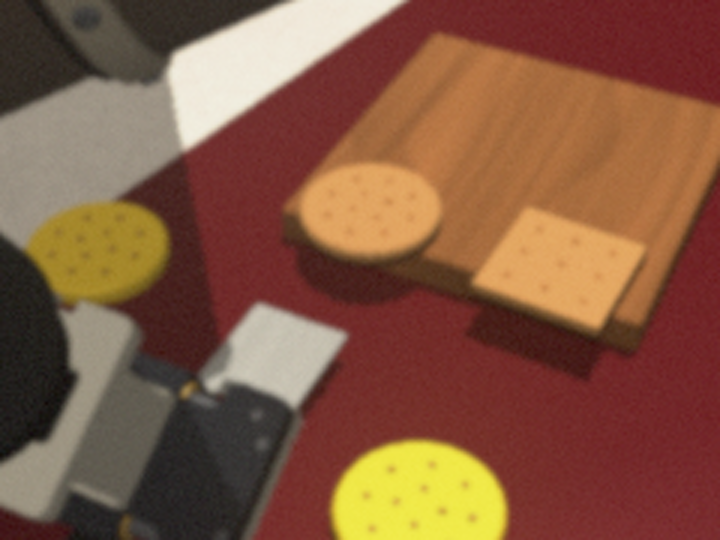

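View pics/top8.png

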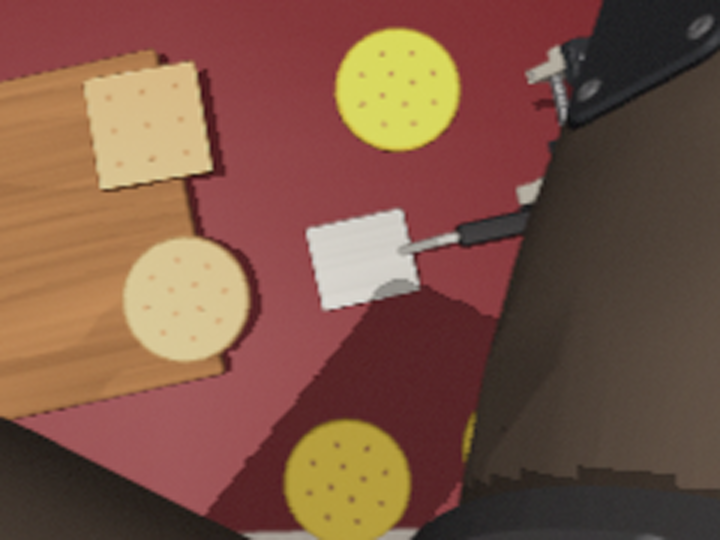

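Blade front middle is at (304.7,219.4) in the top view, as predicted, and in line with the biscuit. Now I'll slide it under.

```bash
python3 -m inch '-.0104 0 .006 0 0 0 0;-.0104 0 .006 0 0 0 0;-.0104 0 .006 0 0 0 0;-.0104 0 .006 0 0 0 0;-.0104 0 .006 0 0 0 0;-.0104 0 .006 0 0 0 0;0 0 0 0 0 0 0;0 0 0 0 0 0 0'
python3 - <<'E'
from h import *
A=cur();tn=tipnow();print(tn,(tn-FOOT)@N,r.get_state()["joints"].round(1))
for c in ["scene","top"]:
    im=r.capture(c); im=cv2.cvtColor(im,cv2.COLOR_RGB2BGR)
    a,b=(150,130) if c=="scene" else (200,130)
    cv2.imwrite(f"pics/{c}9.png",cv2.resize(im[b:b+180,a:a+240],None,fx=3,fy=3,interpolation=cv2.INTER_CUBIC))
th=0
C=tippose(FOOT-.003*N+[0,0,.025],PHI,0); rows(A,C,2)
piv=FOOT+.061*N+[0,0,.025]
def rot(th):
    a=np.radians(th); v=-.064*N; return tippose(piv+ -.064*(N*np.cos(a))+[0,0,.064*np.sin(a)],PHI,th)
rows(rot(0),rot(4),1); rows(rot(40),rot(44),1); print(rot(90)[:3,3],rot(108)[:3,3])
E
```

```text
time_s: 14.1
tcp_pos: [0.4799, -0.1843, 0.0272]
eef_rot: [-180.0, 30.0, -79.1]
contact_force: [-0.3, -0.5, -0.5]
gripper_width: 0.0152
[ 0.4542531  -0.04934804  0.02122745] -0.002686199344820501 [-21.1  29.6  -6.4 -26.4 -72.8  44.1]
2 x [-7.90e-04  8.00e-05 -1.69e-03] [ 9.0e-05 -2.3e-04  8.5e-04] mm/row 1.9 deg/row 0.05
1 x [-0.0078 -0.     -0.0117] [-0.       0.06981  0.     ] mm/row 14.1 deg/row 4.00
1 x [-0.0078 -0.     -0.0117] [0.      0.06981 0.     ] mm/row 14.1 deg/row 4.00
[0.44111717 0.01898988 0.22633986] [0.42956646 0.07983271 0.21466238]
```

View pics/scene9.png

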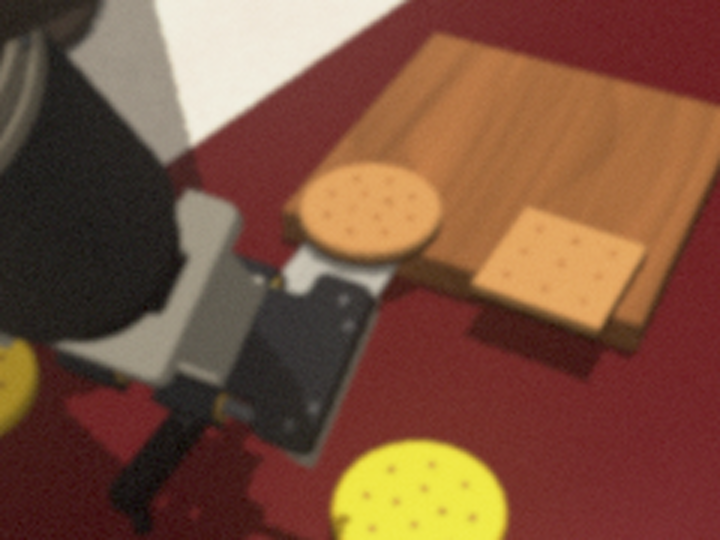

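View pics/top9.png

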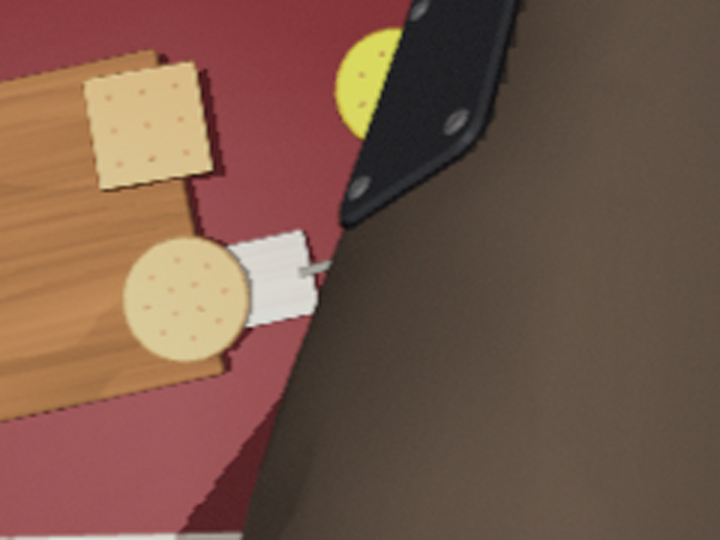

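The blade is under the overhang and the biscuit hasn't moved. I'll raise to contact, then rotate about 30° around the far rim and look.

```bash
python3 -m inch '-.001 0 -.0017 0 0 0 0;-.001 0 -.0017 0 0 0 0;-.0039 0 -.0058 0 .0349 0 0;-.0039 0 -.0058 0 .0349 0 0;-.0078 0 -.0117 0 .0698 0 0;-.0078 0 -.0117 0 .0698 0 0;-.0078 0 -.0117 0 .0698 0 0;-.0078 0 -.0117 0 .0698 0 0;-.0078 0 -.0117 0 .0698 0 0;-.0078 0 -.0117 0 .0698 0 0;0 0 0 0 0 0 0'
python3 - <<'E'
from h import *
tn=tipnow();print(tn,(tn-FOOT)@N,r.get_state()["joints"].round(1))
for c in ["scene","top"]:
    im=r.capture(c); im=cv2.cvtColor(im,cv2.COLOR_RGB2BGR)
    a,b=(150,130) if c=="scene" else (200,130)
    cv2.imwrite(f"pics/{c}10.png",cv2.resize(im[b:b+180,a:a+240],None,fx=3,fy=3,interpolation=cv2.INTER_CUBIC))
E
```

```text
time_s: 15.12
tcp_pos: [0.4756, -0.1574, 0.1276]
eef_rot: [-179.7, 1.7, -79.1]
contact_force: [-1.0, 0.3, -2.3]
gripper_width: 0.0153
[ 0.45372034 -0.04127452  0.05726949] 0.005345388481292181 [  2.7   7.9 -25.2  -2.1 -56.9   9.4]
```

View pics/scene10.png

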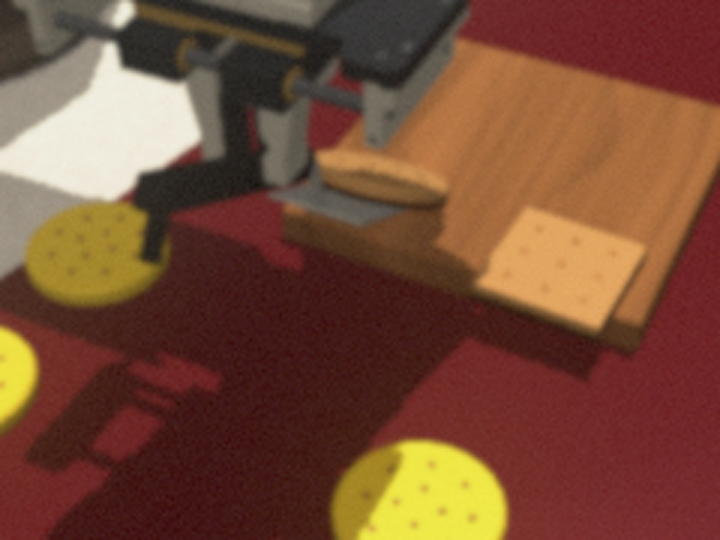

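View pics/top10.png

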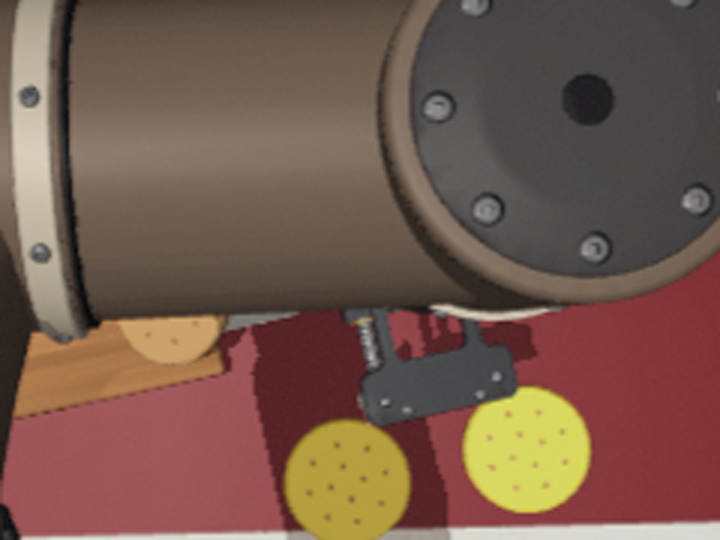

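```bash
python3 -m inch '-.0078 0 -.0117 0 .0698 0 0;-.0078 0 -.0117 0 .0698 0 0;-.0078 0 -.0117 0 .0698 0 0;-.0078 0 -.0117 0 .0698 0 0;-.0078 0 -.0117 0 .0698 0 0;-.0078 0 -.0117 0 .0698 0 0;-.0078 0 -.0117 0 .0698 0 0;-.0078 0 -.0117 0 .0698 0 0;0 0 0 0 0 0 0'
python3 - <<'E'
from h import *
tn=tipnow();print(tn,(tn-FOOT)@N,r.get_state()["joints"].round(1))
R=cur()[:3,:3];print(R[:,2],np.degrees(np.arctan2(-R[:3,2]@N,-R[2,2])))
for c in ["scene"]:
    im=r.capture(c); im=cv2.cvtColor(im,cv2.COLOR_RGB2BGR)
    a,b=(150,130) if c=="scene" else (200,130)
    cv2.imwrite(f"pics/{c}11.png",cv2.resize(im[b:b+180,a:a+240],None,fx=3,fy=3,interpolation=cv2.INTER_CUBIC))
E
```

```text
time_s: 15.97
tcp_pos: [0.4604, -0.0796, 0.2021]
eef_rot: [179.9, -30.3, -79.1]
contact_force: [0.5, 0.1, -0.7]
gripper_width: 0.0149
[ 0.4485885  -0.01772757  0.07988162] 0.0294373583938542 [ 38.6   0.2 -42.5  29.3 -65.6 -44.4]
[ 0.09376111 -0.49536742 -0.86360869] 30.27688687865597
```

View pics/scene11.png

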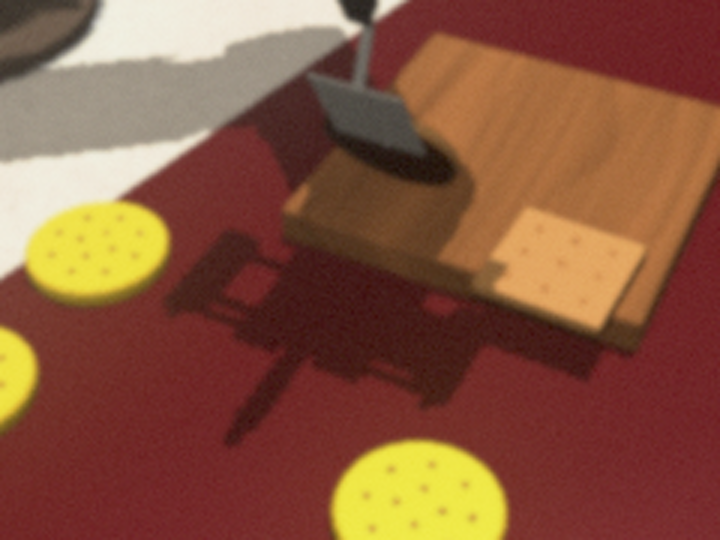

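The biscuit is at about 60°, with the chocolate underside visible near (390,165) in the crop. I'll continue a few rows and check joint 3 against its limit.

```bash
python3 -m inch '-.0078 0 -.0117 0 .0698 0 0;-.0078 0 -.0117 0 .0698 0 0;-.0078 0 -.0117 0 .0698 0 0;-.0078 0 -.0117 0 .0698 0 0;0 0 0 0 0 0 0'
python3 - <<'E'
from h import *
tn=tipnow();print(tn,(tn-FOOT)@N,r.get_state()["joints"].round(1))
R=cur()[:3,:3];print(np.degrees(np.arctan2(-R[:3,2]@N,-R[2,2])))
c="scene"
im=r.capture(c); im=cv2.cvtColor(im,cv2.COLOR_RGB2BGR)
a,b=(150,130) if c=="scene" else (200,130)
cv2.imwrite(f"pics/{c}12.png",cv2.resize(im[b:b+180,a:a+240],None,fx=3,fy=3,interpolation=cv2.INTER_CUBIC))
E
```

```text
time_s: 16.43
tcp_pos: [0.4506, -0.028, 0.2206]
eef_rot: [179.7, -46.3, -79.1]
contact_force: [1.3, -0.9, -1.8]
gripper_width: 0.0149
[ 0.44539329 -0.00159202  0.0857435 ] 0.045886436539649016 [ 53.2   7.  -43.8  33.1 -76.9 -61.2]
46.26434427486728
```

View pics/scene12.png

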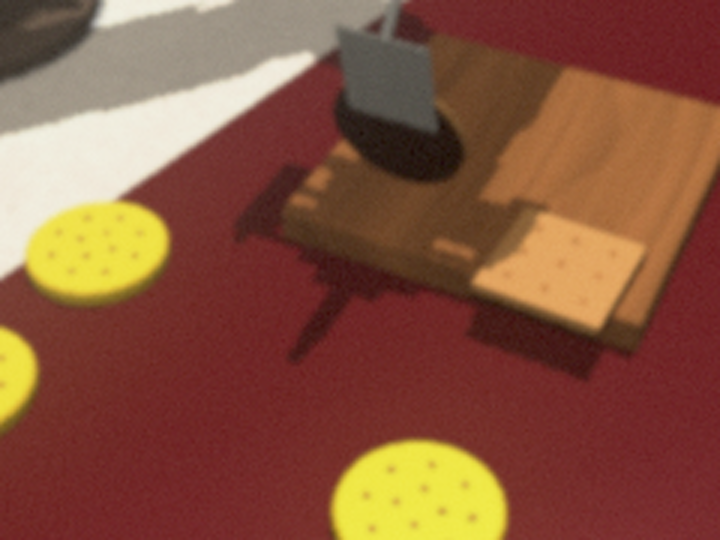

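```bash
python3 -m inch '-.0078 0 -.0117 0 .0698 0 0;-.0078 0 -.0117 0 .0698 0 0;-.0078 0 -.0117 0 .0698 0 0;-.0078 0 -.0117 0 .0698 0 0;-.0078 0 -.0117 0 .0698 0 0;-.0078 0 -.0117 0 .0698 0 0;-.0078 0 -.0117 0 .0698 0 0;0 0 0 0 0 0 0;0 0 0 0 0 0 0'
python3 - <<'E'
from h import *
tn=tipnow();print(tn,(tn-FOOT)@N,r.get_state()["joints"].round(1))
R=cur()[:3,:3];print(np.degrees(np.arctan2(-R[:3,2]@N,-R[2,2])))
c="scene"
im=r.capture(c); im=cv2.cvtColor(im,cv2.COLOR_RGB2BGR)
a,b=(150,130) if c=="scene" else (200,130)
cv2.imwrite(f"pics/{c}13.png",cv2.resize(im[b-50:b+130,a:a+240],None,fx=3,fy=3,interpolation=cv2.INTER_CUBIC))
E
```

```text
time_s: 17.23
tcp_pos: [0.4321, 0.0659, 0.217]
eef_rot: [179.2, -74.1, -78.6]
contact_force: [0.9, -0.5, -0.4]
gripper_width: 0.0153
[0.43894935 0.02740438 0.08520147] 0.0755772005016285 [ 67.9  29.1 -39.5  31.2 -92.3 -78.4]
74.06972672866831
```

View pics/scene13.png

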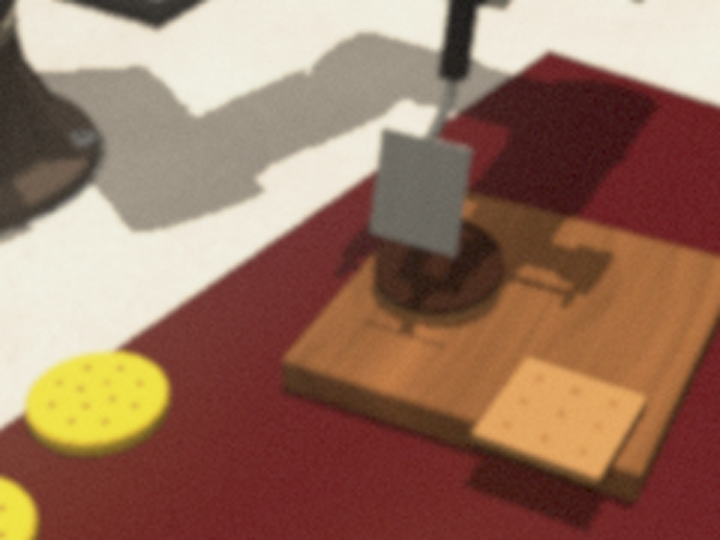

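The biscuit lies flat, chocolate up, at about (438,270) in the crop, and the square one is untouched. I'll withdraw upward, then back to the desk.

Run:
```python
from h import *
A=cur(); B=A.copy(); B[2,3]+=.08; rows(A,B,4)
C=tippose(np.array([.485,-.165,.13]),90,0); rows(B,C,24)
M=logm(np.linalg.inv(B)@C)
back=tipL.copy(); 
# handle rear: tip -> 250 back, 31+9 up in blade frame ; in tool frame axes at th=0: R
R0=level(0)@Ro.from_euler("y",-30,degrees=True).as_matrix()
rear=np.r_[tipL[:3]+R0.T@np.array([-.25,0,.022]),1]
for k in range(0,25,3):
    T=B@np.real(expm(M*k/24)); print(k,(T@tipL)[:3].round(3),(T@rear)[:3].round(3),T[:3,3].round(3))
```

```text
4 x [ 1.922e-02  5.000e-05 -5.520e-03] [-0.  0.  0.] mm/row 20.0 deg/row 0.00
24 x [ 0.01308 -0.00027  0.01439] [-0.0032  -0.07537  0.00825] mm/row 19.4 deg/row 4.35
0 [0.439 0.027 0.166] [0.425 0.108 0.403] [0.432 0.065 0.298]
3 [0.446 0.005 0.182] [0.438 0.03  0.432] [0.442 0.012 0.319]
6 [ 0.453 -0.021  0.193] [ 0.45  -0.052  0.442] [ 0.452 -0.044  0.329]
9 [ 0.46  -0.049  0.198] [ 0.461 -0.135  0.433] [ 0.461 -0.102  0.324]
12 [ 0.466 -0.077  0.196] [ 0.47  -0.214  0.406] [ 0.469 -0.157  0.307]
15 [ 0.472 -0.104  0.187] [ 0.477 -0.284  0.362] [ 0.475 -0.207  0.278]
18 [ 0.477 -0.128  0.173] [ 0.482 -0.343  0.302] [ 0.48  -0.249  0.239]
21 [ 0.481 -0.149  0.154] [ 0.484 -0.388  0.231] [ 0.483 -0.282  0.19 ]
24 [ 0.485 -0.165  0.13 ] [ 0.485 -0.415  0.152] [ 0.485 -0.302  0.136]
```

```bash
python3 -m inch '.0192 0 -.0055 0 0 0 0;.0192 0 -.0055 0 0 0 0;.0131 -.0003 .0144 -.0032 -.0754 .0083 0;.0131 -.0003 .0144 -.0032 -.0754 .0083 0;.0131 -.0003 .0144 -.0032 -.0754 .0083 0;.0131 -.0003 .0144 -.0032 -.0754 .0083 0;.0131 -.0003 .0144 -.0032 -.0754 .0083 0;.0131 -.0003 .0144 -.0032 -.0754 .0083 0;.0131 -.0003 .0144 -.0032 -.0754 .0083 0;.0131 -.0003 .0144 -.0032 -.0754 .0083 0;.0131 -.0003 .0144 -.0032 -.0754 .0083 0;.0131 -.0003 .0144 -.0032 -.0754 .0083 0;.0131 -.0003 .0144 -.0032 -.0754 .0083 0;.0131 -.0003 .0144 -.0032 -.0754 .0083 0;0 0 0 0 0 0 0'
python3 - <<'E'
from h import *
print(tipnow(),r.get_state()["joints"].round(1))
C=tippose(np.array([.485,-.165,.06]),90,0); rows(cur(),C,13)
E
```

```text
time_s: 18.53
tcp_pos: [0.4675, -0.1611, 0.27]
eef_rot: [-176.8, -21.5, -86.2]
contact_force: [0.4, 1.2, -1.8]
gripper_width: 0.015
[ 0.46651065 -0.08007842  0.1589222 ] [ 22.1  -4.5 -32.4  23.2 -67.7 -27.7]
13 x [ 0.01193 -0.00025  0.01579] [-0.00363 -0.06896  0.0072 ] mm/row 19.8 deg/row 3.98
```

```bash
python3 -m inch '.0119 -.0003 .0158 -.0036 -.069 .0072 0;.0119 -.0003 .0158 -.0036 -.069 .0072 0;.0119 -.0003 .0158 -.0036 -.069 .0072 0;.0119 -.0003 .0158 -.0036 -.069 .0072 0;.0119 -.0003 .0158 -.0036 -.069 .0072 0;.0119 -.0003 .0158 -.0036 -.069 .0072 0;.0119 -.0003 .0158 -.0036 -.069 .0072 0;.0119 -.0003 .0158 -.0036 -.069 .0072 0;.0119 -.0003 .0158 -.0036 -.069 .0072 0;.0119 -.0003 .0158 -.0036 -.069 .0072 0;.0119 -.0003 .0158 -.0036 -.069 .0072 0;.0119 -.0003 .0158 -.0036 -.069 .0072 0;.0119 -.0003 .0158 -.0036 -.069 .0072 0;0 0 0 0 0 0 0;0 0 0 0 0 0 0'
python3 - <<'E'
from h import *
print(tipnow(),cur().round(3))
rows(cur(),tippose(np.array([.485,-.165,.0035]),90,0),6)
for c in ["scene","top"]:
    im=r.capture(c); im=cv2.cvtColor(im,cv2.COLOR_RGB2BGR)
    print(pj(c,tipnow()))
    cv2.imwrite(f"pics/{c}14.png",im)
E
```

```text
time_s: 19.78
tcp_pos: [0.4858, -0.2999, 0.0637]
eef_rot: [179.6, 29.7, -90.0]
contact_force: [0.6, 0.2, 0.0]
gripper_width: 0.015
[ 0.48541636 -0.16263628  0.05700395] [[ 0.    -1.    -0.007  0.486]
 [-0.869 -0.004  0.495 -0.3  ]
 [-0.495  0.006 -0.869  0.064]
 [ 0.     0.     0.     1.   ]]
6 x [0.00484 0.00014 0.00765] [ 1.23e-03 -9.30e-04  6.00e-05] mm/row 9.1 deg/row 0.09
[241.76056581 237.75261175]
[324.20464491 209.20926462]
```

View pics/scene14.png

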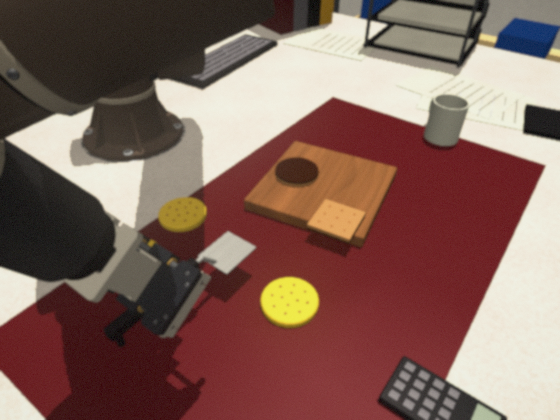

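View pics/top14.png

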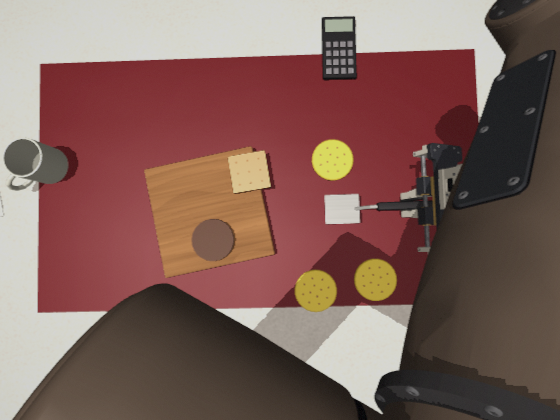

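Chocolate side is up at (213,240) in the top view, and the square is still at (248,172). Now I'll lay the spatula down.

```bash
python3 -m inch '.0048 0 .0076 .0012 -.0009 0 0;.0048 0 .0076 .0012 -.0009 0 0;.0048 0 .0076 .0012 -.0009 0 0;.0048 0 .0076 .0012 -.0009 0 0;.0048 0 .0076 .0012 -.0009 0 0;.0048 0 .0076 .0012 -.0009 0 0;0 0 0 0 0 0 0;0 0 0 0 0 0 0'
python3 - <<'E'
from h import *
print(tipnow(),r.get_state()["contact_force"])
E
python3 -m inch '.0005 0 .0009 0 0 0 0;0 0 0 0 0 0 0;0 0 0 0 0 0 0'
```

```text
time_s: 20.55
tcp_pos: [0.4873, -0.3003, 0.0105]
eef_rot: [-180.0, 29.9, -89.7]
contact_force: [0.8, -0.5, 0.0]
gripper_width: 0.0154
[ 0.4868221  -0.16298117  0.00449646] [ 0.80127454 -0.48441473  0.01977643]
time_s: 20.8
tcp_pos: [0.488, -0.3008, 0.0109]
eef_rot: [-179.8, 29.9, -89.6]
contact_force: [0.6, 0.0, 0.2]
gripper_width: 0.0152
```

```bash
python3 -m inch '.0005 0 .0009 0 0 0 0;0 0 0 0 0 0 0;0 0 0 0 0 0 0'; python3 -m inch '.0005 0 .0009 0 0 0 0;0 0 0 0 0 0 0;0 0 0 0 0 0 0'
```

```text
time_s: 21.05
tcp_pos: [0.4878, -0.3006, 0.0096]
eef_rot: [-179.8, 29.9, -89.6]
contact_force: [-0.3, -0.1, -1.0]
gripper_width: 0.0155
time_s: 21.3
tcp_pos: [0.4878, -0.3005, 0.0084]
eef_rot: [-179.9, 29.9, -89.7]
contact_force: [0.2, 0.3, -0.5]
gripper_width: 0.0151
```

```bash
python3 -m inch '.0005 0 .0009 0 0 0 0;0 0 0 0 0 0 0;0 0 0 0 0 0 0'; python3 -m inch '.0003 0 .0004 0 0 0 0;0 0 0 0 0 0 0;0 0 0 0 0 0 0'
```

```text
time_s: 21.55
tcp_pos: [0.4878, -0.3006, 0.0082]
eef_rot: [-179.8, 29.9, -89.6]
contact_force: [-1.6, 0.1, 5.2]
gripper_width: 0.0154
time_s: 21.8
tcp_pos: [0.4879, -0.3006, 0.0082]
eef_rot: [-179.8, 29.9, -89.6]
contact_force: [-1.3, 0.9, 8.6]
gripper_width: 0.0151
```

Contact with the desk. I'll open wide, then withdraw back along the tool axis.

```bash
python3 -m inch '0 0 0 0 0 0 .6;0 0 0 0 0 0 .6;0 0 0 0 0 0 .6;0 0 0 0 0 0 .6;0 0 0 0 0 0 .6;0 0 0 0 0 0 .6;0 0 0 0 0 0 .6;0 0 0 0 0 0 .6;0 0 0 0 0 0 .6;0 0 -.01 0 0 0 .6;0 0 -.015 0 0 0 .6;0 0 -.02 0 0 0 .6;0 0 -.02 0 0 0 .6;0 0 -.02 0 0 0 .6;0 0 -.02 0 0 0 .6;0 0 -.02 0 0 0 .6;0 0 -.02 0 0 0 .6;0 0 0 0 0 0 .6;0 0 0 0 0 0 .6'
python3 - <<'E'
from h import *
for c in ["scene","top"]:
    im=r.capture(c); im=cv2.cvtColor(im,cv2.COLOR_RGB2BGR)
    cv2.imwrite(f"pics/{c}15.png",im)
E
```

```text
time_s: 23.38
tcp_pos: [0.4882, -0.374, 0.1342]
eef_rot: [-179.7, 29.8, -89.6]
contact_force: [0.0, -0.5, -1.0]
gripper_width: 0.0528
```

View pics/scene15.png

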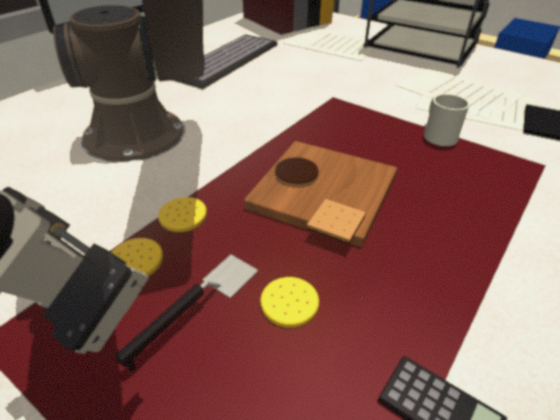

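View pics/top15.png

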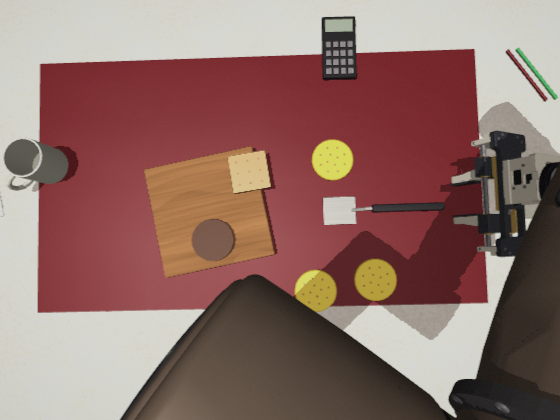

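Everything is in place. The chocolate face is up and whole on the board at (213,240), with the square and yellow ones where they started. The spatula is flat on the desk and the gripper is clear, so I'll hand it in.

Run:
```python
from plant import r
print(r.close_job())
```

```text
the job is handed in; nothing more can be done
None
```

The round biscuit now lies flat on the board, chocolate side up, and the spatula is back on the desk. I slid the blade under the overhang and tipped the biscuit about its far rim, without lifting it off the board. The job was handed in at about 23.5 s.

**Failed grips:** The first lift began before the jaws had closed. The second time they pinched only the top of the handle, and the spatula slipped out, moving about 15 mm and turning about 4° on the desk. The third grip was lower and held steady at 15 mm.

**Last checks:** Both final pictures show:
- the round biscuit wholly on the board;
- the square biscuit and all three yellow look-alikes where they started;
- the spatula lying on the desk, with the gripper open and clear of it.

At the readings taken after each move, force on the tool stayed under 9 N and the joints I checked were within range. The gripper and arm kept clear of the biscuit in every picture I took. The two cameras disagreed by up to about 6 mm on some points, but that caused no visible trouble.

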